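# Load tissue cassettes into a leaning spring magazine

### The arm

A 6-joint arm with a two-finger parallel gripper is mounted at the origin on the work surface. World frame = base frame: x ahead of the robot, y to its left, z up, the work surface at z = 0. Lengths are in m, angles in rad, forces in N, time in s.
With the tool pointing down it reaches from about 0.275 to 0.75 m from the base axis. Payload 10.2 kg.
Tool frame: the origin (TCP) lies midway between the tips of the shut fingers; the grasp point (between the pads) lies 19 mm behind it (env.hold_point_z is the distance from the TCP to the grasp point, in m); x points along the fingers, z is the direction in which the jaws open and shut, and the axes are right-handed (so a half turn about x gives the same grasp; the last joint's range is limited). The gripper opens to 85 mm and grips with 20 to 120 N. Pads are 22 mm wide; open, the fingers measure 114 mm over their backs; the gripper's body (76 mm by 85 mm) begins 54 mm behind the grasp point. The pads swing forward as they close: fully open they stand 13 mm farther back than shut.
Start: joints at [-1.356, 0.313, 1.498, -0, 1.331, -0.223], TCP at [0.223, -0.475, 0.231] pointing down, gripper open.
Joint ranges: [-2.94, 2.94], [-0.97, 2.17], [0.19, 2.56], [-1.23, 4.37], [0.02, 3.11], [-2.88, 2.88]. Speed limits (rad/s): [2.39, 2.39, 3.01, 3.14, 3.14, 3.14].

### API

Orientations are given as a unit quaternion [x, y, z, w].
In Python, from bench import env, kinematics, monitor, eyes, job gives the robot as it stands. The module is installed in compiled form; this text tells all that it offers. Calls block until the motion is done:
- env.reach(position, orientation): joint-space move of the TCP to a pose.
- env.movel(position, velocity=0.15, frame=None, guard=None): straight line of the TCP; frame=None keeps the orientation; velocity is the mean speed in m/s. With guard (N) it stops when the force on the tool has changed by that much, and returns True; else False.
- env.set_joints(angles): joint-space move.
- env.release() and env.close_gripper(effort=None): open the fingers fully, or close them until they stop; effort is the grip in N (None keeps the last).
- env.hold(seconds).
- kinematics.ik(position, orientation): joint angles nearest the present ones, or None.
- monitor.sense(): the state.
- eyes.grab_frame(name): name is "side" or "top" or "wrist"; returns a dict with "frame" (420x560x3 uint8, red, green, blue), "mtx" (3x3 intrinsics, pixels), "view" (4x4, takes a point from world to camera coordinates). Camera axes: x right, y down, z forward; pixel columns grow to the right and rows downward; lengths in m; the calibration is good to about 2 mm. A picture is of the moment at which its call begins. There is no depth.
A pose or a line that the arm cannot do raises env.MotionError and nothing moves.
- job.hand_in(): hands the job in, once; it reports no verdict.
The state is a dict: "clock": time; "joints": joint angles; "qvel": joint speeds; "joint_efforts": joint torques, N m; "position": TCP position; "ee_rot": TCP orientation; "contact_force": force on the tool from outside, world axes, zero at the start; "ft_torque": the same for the moment, N m; "finger_gap": opening from 0.0 (shut) to 1.0 (fully open).
Only numpy, scipy, OpenCV 4.12 (cv2) and the standard library are available. Lean on these libraries where they do the work, as an engineer would, in place of code of your own. Each camera call takes 0.05 s, during which the arm holds its last target.

### The job

Load the three lidded tissue cassettes flat into the leaning spring magazine through its open mouth, one at a time, pushing each fully in past the two sprung lips so that it stays down when let go: the deep cassette first, then the two thin ones on top of it in either order. Leave the open, lidless cassette, the jar, the slide mailer and the forceps rest standing where they are.

Things in the scene. Friction and masses are not known exactly. Their poses are not given: they have to be found in the camera images.
- mouth (a point): Centre of the mouth of the aluminium magazine, level with the flat underside of its two sprung lips. z axis: out along the tube, leaning 23 to 39 degrees from vertical towards its own -x (roughly to the robot); y: the chamber's long way (83 mm inside); x: its short way (53 mm inside). A loaded cassette is pressed up by the spring: its top is level with this point, under the lips.
- guides (a point): Middle of the flared upper rim of the tube, 34 mm out along z from the mouth point, same axes. Four corner guides (flared over the top 10 mm) lead a cassette in. Between them the two long sides (x = +-26.5 mm) are open as slots 55 mm wide down the whole tube, wide enough for fingers that hold a cassette across its 50 mm width and push it in.
- lip_l (a joint): How far the steel lip in the end wall at +y is pushed outwards (m, 0 to 0.009). 28 mm wide; at rest its tip is 36 mm from the mouth centre. Its upper face slopes up and outwards to 17.5 mm above the mouth point, so a cassette pushed down (about 20 N in all) spreads the lips against soft springs (1 to 3 N); they snap back once its top is below the mouth point.
- lip_r (a joint): The same for the like lip at -y.
- magazine (a joint): Lean of the magazine from vertical towards its stand's front, less 0.52 rad (0 means leaning 0.52 rad; -0.16 to 0.22). It turns on two side rivets 70 mm below the mouth point, 65 mm above the cabinet top; these are stiff (4 N m), so it stays put. Cheek plates at y = +-62 mm reach 85 mm above the cabinet top, on a fixed base plate 130 by 150 by 10 mm.
- follower (a joint): How far the white spring-loaded plate in the magazine (79 by 50 mm) is pressed in (m): 0 when empty, its face then 4 mm below the mouth point; at most 0.072. Spring 2.4 N at 0, about 8 N at the end. With all three cassettes in it reads about 0.058.
- deep_c (a point): Turquoise plastic tissue cassette with a closed, slotted lid, a plain box 26 mm thick, 80 mm long (its y axis) and 50 mm wide (its x axis), standing flat on the cabinet top, z axis up. The point is its centre, half-way up. Weighs 50 to 100 g. Loose; all cassettes have the same colour. This is the deep one: goes in first.
- thin1_c (a point): Turquoise plastic tissue cassette with a closed, slotted lid, a plain box 18 mm thick, 80 mm long (its y axis) and 50 mm wide (its x axis), standing flat on the cabinet top, z axis up. The point is its centre, half-way up. Weighs 30 to 65 g. Loose; all cassettes have the same colour. One of the two thin ones.
- thin2_c (a point): Turquoise plastic tissue cassette with a closed, slotted lid, a plain box 18 mm thick, 80 mm long (its y axis) and 50 mm wide (its x axis), standing flat on the cabinet top, z axis up. The point is its centre, half-way up. Weighs 30 to 65 g. Loose; all cassettes have the same colour. The other thin one, alike.
- opened_c (a point): Bystander: the cassette without a lid, an open turquoise tray with one cross wall, 80 (y) by 50 (x) by 18 mm high, loose. The point is its centre, half-way up.
- jar_c (a point): Bystander: squat amber glass specimen jar with a white lid, 66 mm diameter, 60 mm high, loose, upright. The point is half-way up on its axis.
- mailer_c (a point): Bystander: white ceramic slide mailer, a block 86 (y) by 34 (x) by 33 mm high, loose. The point is 15 mm above the cabinet top, at its centre.
- rest_c (a point): Bystander: chrome forceps rest, 110 (y) by 36 (x) mm, 30 mm high with two notched bridges, loose. The point is half-way up at its centre. (Also fixed, outside the work: a steel bin of cassettes, 180 mm high, at y above 0.43 m on the robot's left, x 0.45 to 0.8 m; everything else nearby is low or far off.)

How it is judged:
By the outcome, as a careful person would: the job done as asked, in the order asked, and still so for the second after the job is handed in, with the robot touching nothing.
It also fails if it takes over 70 s, if anything falls off the work surface, if the arm or the gripper's body presses on something with over 40 N, if the wrist force passes 120 N, or if a joint passes its speed limit or range.

## Working session

There is one attempt and no reset: what is moved stays moved. The work goes in short steps, each a Python script; the robot and the scene stay as the last script left them, time stands still between calls to the robot, and variables do not carry over. Pictures are saved under pics/ and viewed, and the job is handed in when it is done.

```bash
mkdir -p pics; cat > h.py <<'E'
from bench import env, kinematics, monitor, eyes, job
import numpy as np, cv2
from scipy.spatial.transform import Rotation as R
def snap(n,out):
    d=eyes.grab_frame(n); cv2.imwrite(f'pics/{out}.png',cv2.cvtColor(d['frame'],cv2.COLOR_RGB2BGR))
    np.savez(f'pics/{out}.npz',**d); return d
def load(out): return np.load(f'pics/{out}.npz')
def proj(d,p):
    p=np.atleast_2d(p); c=(d['view']@np.c_[p,np.ones(len(p))].T)[:3]; u=d['mtx']@c; return (u[:2]/u[2]).T
def plane(d,uv,z):
    V=d['view'];Rm=V[:3,:3];o=-Rm.T@V[:3,3]; r=Rm.T@np.linalg.inv(d['mtx'])@np.array([*uv,1.]); return o+r*(z-o[2])/r[2]
def tri(obs):
    A=[]
    for d,uv in obs:
        P=d['mtx']@d['view'][:3]; A+= [uv[0]*P[2]-P[0],uv[1]*P[2]-P[1]]
    X=np.linalg.svd(np.array(A))[2][-1]; return X[:3]/X[3]
def crop(out,x0,y0,x1,y1,s,name):
    im=cv2.imread(f'pics/{out}.png')[y0:y1,x0:x1]; cv2.imwrite(f'pics/{name}.png',cv2.resize(im,None,fx=s,fy=s,interpolation=cv2.INTER_CUBIC))
E
python3 - <<'E'
from h import *
for n in ['side','top','wrist']:
    d=snap(n,n+'0'); V=d['view']; print(n,-V[:3,:3].T@V[:3,3],V[2,:3],d['mtx'][0])
print(monitor.sense())
print(env.hold_point_z)
E
```

```text
side [0.57959609 0.53600155 0.75646807] [ 0.04758258 -0.66143431 -0.74849218] [383.22189436   0.         283.61933528]
top [ 0.46957382 -0.0301819   1.021741  ] [ 0.13976948 -0.01707269 -0.99003688] [407.06535495   0.         279.16284234]
wrist [ 0.28304324 -0.44738875  0.37292109] [-0.23747968 -0.10954298 -0.96519622] [322.89380372   0.         277.98885914]
{'clock': 0.15, 'joints': array([-1.35639343e+00,  3.13358358e-01,  1.49827464e+00,  4.09079829e-06,
        1.33101396e+00, -2.23393733e-01]), 'qvel': array([-1.09097730e-03, -1.20335895e-03, -1.79645387e-03,  3.62075822e-04,
       -5.11194010e-05,  2.33789720e-04]), 'joint_efforts': array([ 1.42085482e-03, -4.12373185e+01, -2.59792686e+01, -1.77381698e-04,
        3.29719165e-03, -4.76573746e-06]), 'position': array([ 0.22252005, -0.47528771,  0.23084312]), 'ee_rot': array([ 0.37975744,  0.59690694, -0.37922595,  0.59638416]), 'contact_force': array([ 0.41392004,  0.77662137, -0.37395296]), 'ft_torque': array([ 0.00515818, -0.00580215,  0.02671462]), 'finger_gap': 0.9983016451657505}
0.0187
```

View pics/side0.png

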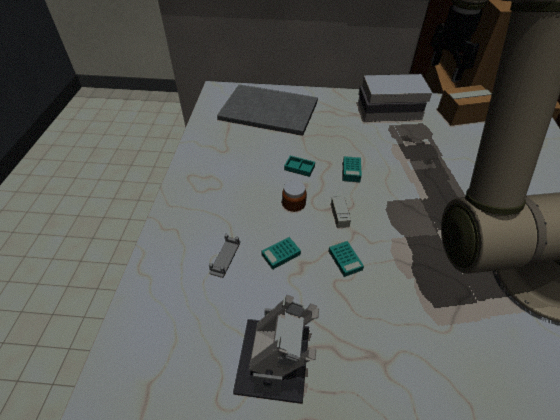

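View pics/top0.png

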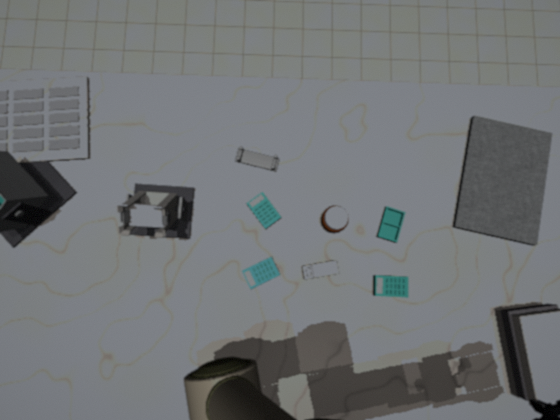

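View pics/wrist0.png

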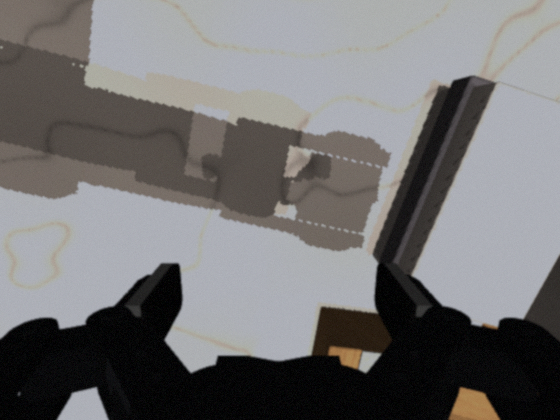

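```bash
python3 - <<'E'
from h import *
crop('top0',230,130,430,310,4,'t1');crop('side0',190,140,390,290,4,'s1');crop('top0',100,170,210,250,7,'t2');crop('side0',220,280,340,410,5,'s2')
t=load('top0');s=load('side0')
for uv in [(264,210),(262,272),(391,286),(390,224),(335,219),(320,270),(258,159),(155,212)]: print(uv,plane(t,uv,.018 if uv[0]!=155 else .15))
E
```

```text
(264, 210) [ 0.62188402 -0.00942109  0.018     ]
(262, 272) [ 0.46879823 -0.00901788  0.018     ]
(391, 286) [ 0.4425021  -0.32505113  0.018     ]
(390, 224) [ 0.59509167 -0.32474438  0.018     ]
(335, 219) [ 0.60400155 -0.18699174  0.018     ]
(320, 270) [ 0.47705787 -0.15077356  0.018     ]
(258, 159) [0.7522652  0.00960903 0.018     ]
(155, 212) [0.59113293 0.22200104 0.15      ]
```

View pics/t1.png

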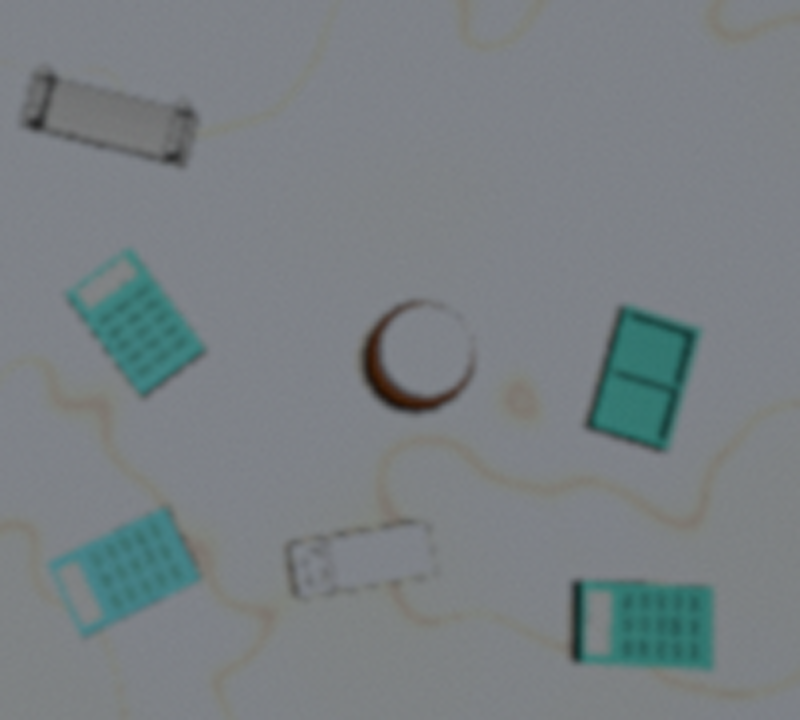

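View pics/s1.png

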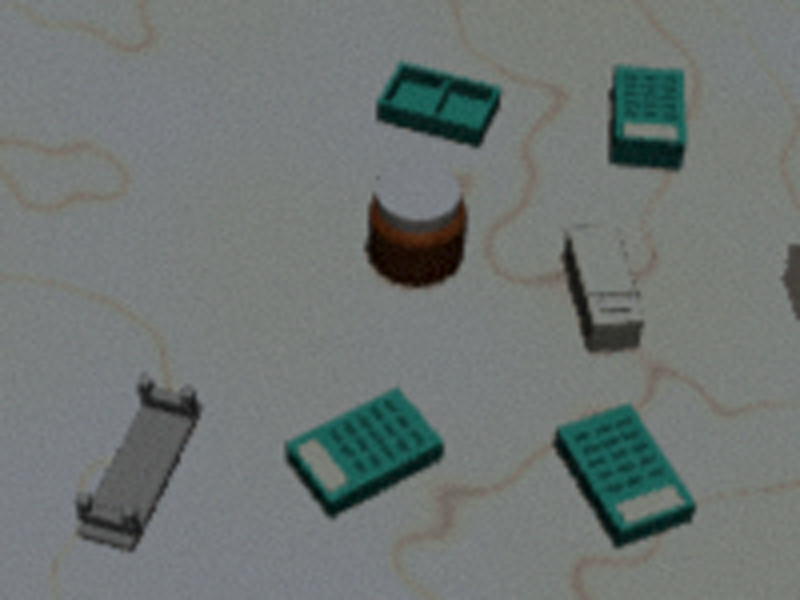

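View pics/t2.png

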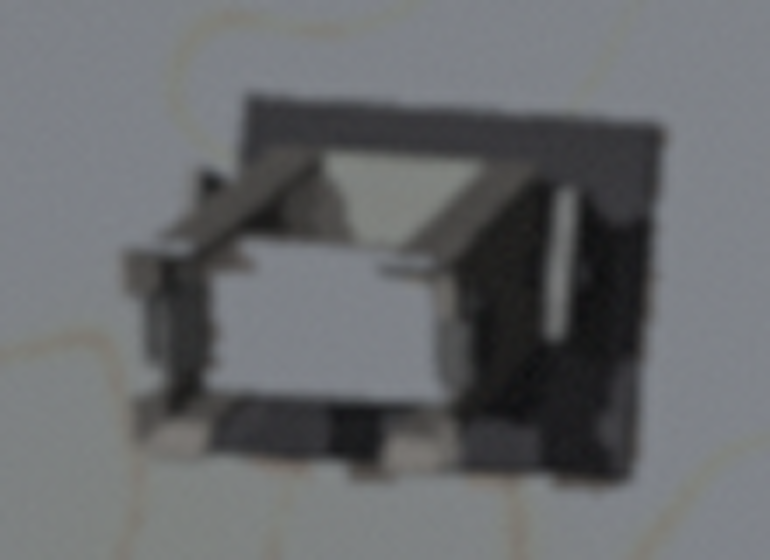

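View pics/s2.png

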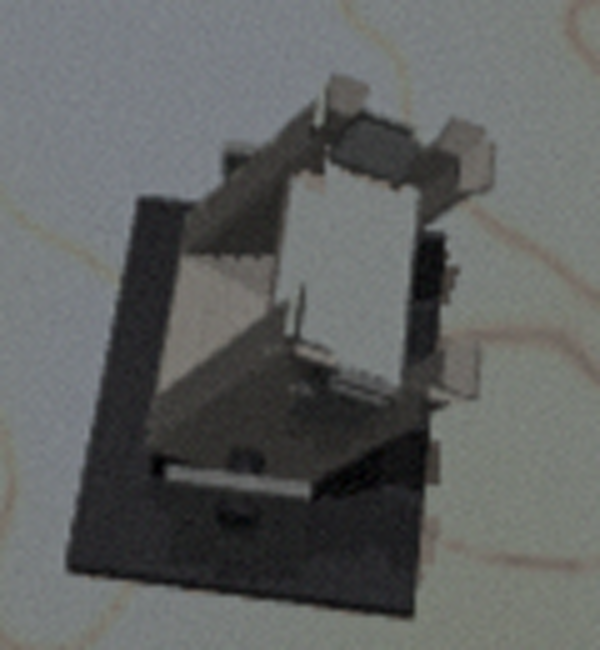

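```bash
python3 - <<'E'
from h import *
t=load('top0');s=load('side0')
T={'deep':([(582,581),(713,587),(712,668),(578,661)],[(611,138),(616,67),(685,68),(685,142)]),
'A':([(131,249),(67,295),(145,396),(205,351)],[(287,447),(333,505),(442,442),(400,390)]),
'B':([(50,566),(86,637),(201,577),(168,508)],[(613,527),(693,497),(630,405),(557,437)])}
for k,(a,b) in T.items():
    P=np.array([tri([(t,np.array(p)/4+[230,130]),(s,np.array(q)/4+[190,140])]) for p,q in zip(a,b)])
    print(k,P.mean(0),[round(np.linalg.norm(P[i]-P[i-1])*1e3,1) for i in range(4)]); print(P.round(4))
E
```

```text
deep [ 0.44362012 -0.32431561  0.02588643] [np.float64(49.8), np.float64(80.2), np.float64(49.6), np.float64(80.8)]
[[ 0.4699 -0.2863  0.0233]
 [ 0.4665 -0.3665  0.0227]
 [ 0.4175 -0.3626  0.0291]
 [ 0.4205 -0.2819  0.0284]]
A [ 0.62183475 -0.0100043   0.01270871] [np.float64(80.2), np.float64(50.1), np.float64(79.9), np.float64(46.4)]
[[ 0.6688 -0.0049  0.0118]
 [ 0.6377  0.0344  0.0125]
 [ 0.5761 -0.0165  0.0127]
 [ 0.6047 -0.053   0.0139]]
B [ 0.467974   -0.00837509  0.01394032] [np.float64(79.4), np.float64(49.9), np.float64(77.5), np.float64(48.7)]
[[ 0.4724  0.038   0.0164]
 [ 0.4284  0.0148  0.0195]
 [ 0.4642 -0.0537  0.0149]
 [ 0.5069 -0.0326  0.0049]]
```

```bash
cat >> h.py <<'E'
def quat(xax,zax):
    x=np.array(xax,float);x/=np.linalg.norm(x);z=np.array(zax,float);z-=x*(z@x);z/=np.linalg.norm(z)
    return R.from_matrix(np.c_[x,np.cross(z,x),z]).as_quat()
E
python3 - <<'E'
from h import *
st=monitor.sense();M=R.from_quat(st['ee_rot']).as_matrix();print(M.round(3))
w=load('wrist0');V=w['view'];c=-V[:3,:3].T@V[:3,3]
print('cam in tool',M.T@(c-st['position']),(M.T@V[:3,:3].T).round(3))
# candidate IKs
th=.52
def q(l,s,yaw=0):
    Rz=R.from_euler('z',yaw).as_matrix()
    return quat(Rz@[np.sin(l),0,-np.cos(l)],s*Rz@np.array([np.cos(l),0,np.sin(l)]))
for s in (1,-1):
    print(s,kinematics.ik([.55,.2,.25],q(th,s)),kinematics.ik([.443,-.324,.15],quat([0,0,-1],[s,0.04*s,0])))
    print(kinematics.ik([.62,-.01,.1],quat([0,0,-1],np.array([-.62,.78,0])*s)),kinematics.ik([.468,-.008,.1],quat([0,0,-1],np.array([.88,-.46,0])*s)))
E
```

```text
[[-0.     0.906  0.424]
 [ 0.001  0.424 -0.906]
 [-1.     0.    -0.001]]
cam in tool [-0.14206247  0.06667649  0.00024475] [[ 0.    -0.262  0.965]
 [-0.001 -0.965 -0.262]
 [ 1.    -0.001 -0.   ]]
1 [ 0.19041001  0.20031915  1.68448255 -0.13849103  0.74941512  0.26742233] [-8.44995773e-01  4.39602122e-01  1.53820232e+00 -4.44089210e-16
  1.16378821e+00 -8.84974460e-01]
[-2.04801287e-01  6.40226935e-01  1.35139105e+00 -4.44089210e-16
  1.14997467e+00 -2.44720377e+00] [-2.68190661e-01  3.46738236e-01  1.83109051e+00 -4.44089210e-16
  9.63763912e-01  2.13473017e-01]
-1 [ 0.19041001  0.20031915  1.68448255 -0.13849103  0.74941512 -2.87417032] [-8.44995773e-01  4.39602122e-01  1.53820232e+00 -4.44089210e-16
  1.16378821e+00  2.25661819e+00]
[-2.04801287e-01  6.40226935e-01  1.35139105e+00 -4.44089210e-16
  1.14997467e+00  6.94388884e-01] None
```

```bash
python3 - <<'E'
from h import *
env.reach([.4436,-.3243,.12],quat([0,0,-1],[1,-.04,0])); snap('wrist','w_deep'); print(monitor.sense()['clock'],monitor.sense()['joints'])
th=.52
env.reach([.49,.21,.33],quat([np.sin(th),0,-np.cos(th)],[np.cos(th),0,np.sin(th)])); snap('wrist','w_mag1'); print(monitor.sense()['clock'],monitor.sense()['position'])
E
```

```text
1.3167 [-8.46581697e-01  4.75416383e-01  1.56786677e+00 -2.60826821e-04
  1.09710723e+00 -8.03951048e-01]
3.4333 [0.49032359 0.20939689 0.32958861]
```

View pics/w_deep.png

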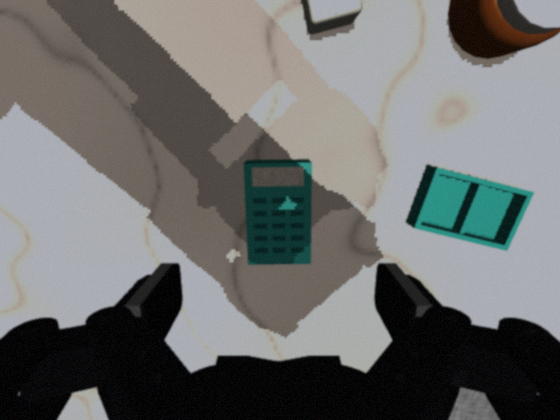

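View pics/w_mag1.png

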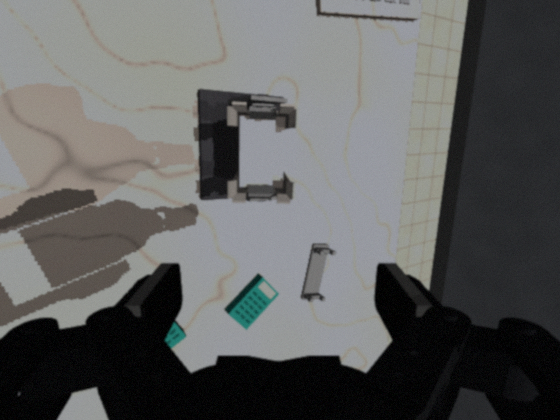

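```bash
python3 - <<'E'
from h import *
t=load('top0');s=load('side0');w=load('w_mag1')
for uv in [(245,95),(663,128),(632,482)]: print(plane(t,np.array(uv)/7+[100,170],.01))
for uv in [(140,197),(68,572),(413,615),(443,235)]: print('s',plane(s,np.array(uv)/5+[220,280],.01))
for uv in [(198,89),(200,199)]: print('w',plane(w,uv,.01))
# rim guide points
print('rimcenter', tri([(t,np.array([300,340])/7+[100,170]),(s,np.array([385,230])/5+[220,280]),(w,(263,152))]))
E
```

```text
[0.68157512 0.31734943 0.01      ]
[0.67372835 0.16697581 0.01      ]
[0.54582539 0.17115576 0.01      ]
s [0.67740809 0.17061019 0.01      ]
s [0.68216015 0.32078686 0.01      ]
s [0.55470485 0.32453757 0.01      ]
s [0.54981028 0.17629109 0.01      ]
w [0.55298116 0.32232914 0.01      ]
w [0.54594093 0.17584181 0.01      ]
rimcenter [0.57517976 0.24670522 0.15285917]
```

```bash
python3 - <<'E'
from h import *
th=.52
env.reach([.52,.246,.25],quat([np.sin(th),0,-np.cos(th)],[np.cos(th),-.04*np.cos(th),np.sin(th)])); snap('wrist','w_mag2'); print(monitor.sense()['clock'],monitor.sense()['position'])
crop('w_mag2',160,60,420,260,3,'m2')
E
```

```text
3.9417 [0.52050025 0.2456413  0.25191943]
```

View pics/w_mag2.png

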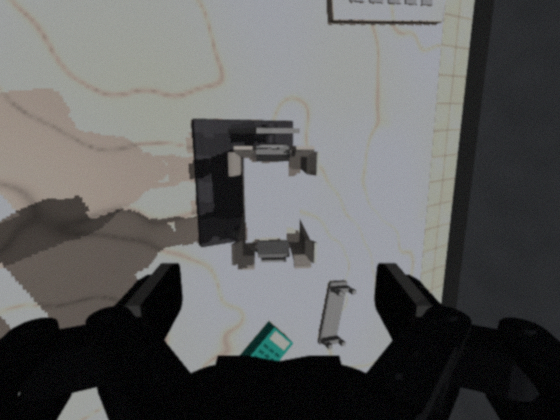

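View pics/m2.png

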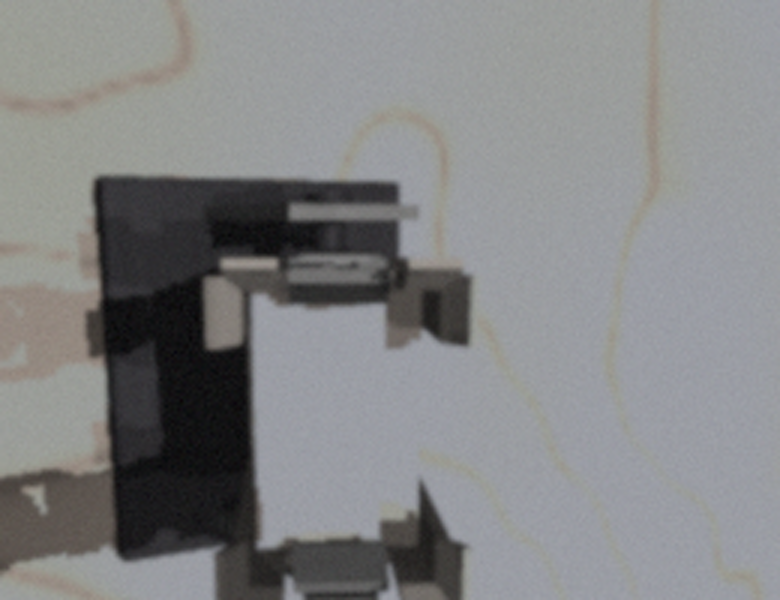

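```bash
python3 - <<'E'
from h import *
crop('w_mag2',220,110,330,280,5,'m3') 
crop('w_mag2',220,190,330,280,7,'m3b');crop('w_mag2',220,110,330,200,7,'m3a')
E
```

```text
(no output)
```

View pics/m3a.png

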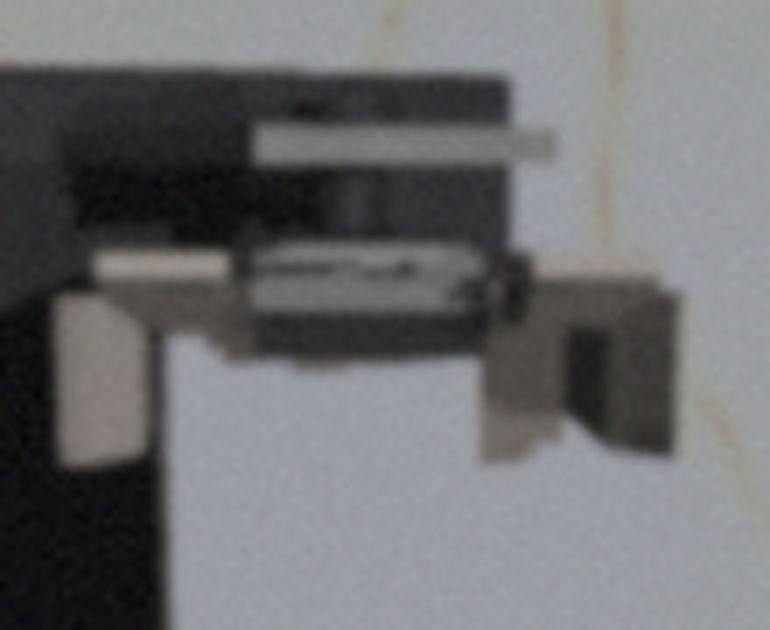

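View pics/m3b.png

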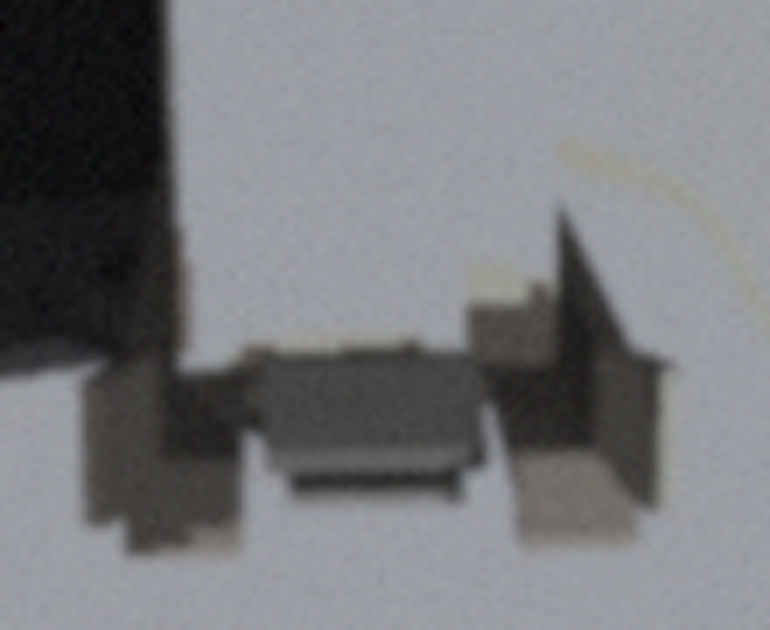

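```bash
cat > fit.py <<'E'
from h import *
from scipy.optimize import least_squares
def axes(p):
    X,Y,Z,yaw,l=p[:5]
    Rm=R.from_euler('z',yaw).as_matrix()@R.from_euler('y',-l).as_matrix()
    return Rm,np.array([X,Y,Z])   # mouth
def pts(p,q):
    Rm,m=axes(p); return m+np.asarray(q)@Rm.T
def rimpts(f):
    r=26.5+f;s=41.5+f
    return np.array([(-r,41.5,34),(-r,27.5,34),(-26.5,s,34),(r,41.5,34),(r,27.5,34),(26.5,s,34),(r,-27.5,34),(r,-41.5,34),(26.5,-s,34),(-r,-27.5,34),(-r,-41.5,34),(-26.5,-s,34)])*1e-3
E
cat > f1.py <<'E'
from fit import *
w=load('w_mag2')
a=np.array([(55,295),(58,468),(93,250),(682,293),(676,458),(655,255)])/7+[220,110]
b=np.array([(665,362),(657,510),(635,543),(85,385),(85,522),(127,552)])/7+[220,190]
O=np.r_[a,b]
def res(p): return np.r_[(proj(w,pts(p,rimpts(p[5])))-O).ravel(), (p[2]-(.065+.07*np.cos(p[4])))/.002]
r=least_squares(res,[.59,.246,.125,-.04,.5,5],x_scale=[.01,.01,.01,.05,.05,1],loss='soft_l1')
print(r.x,r.cost);print((res(r.x)[:-1].reshape(-1,2)).round(1))
print('lean deg',np.degrees(r.x[4]),'rim',pts(r.x,[[0,0,.034]]),'riv',pts(r.x,[[0,0,-.07]]))
J=r.jac;print('sd',np.sqrt(np.diag(np.linalg.inv(J.T@J))))
np.save('p.npy',r.x)
for n,(x0,y0,x1,y1) in {'top0':(100,170,210,250),'side0':(220,280,340,410)}.items():
    im=cv2.imread(f'pics/{n}.png');s=6 if n=='top0' else 5
    im=cv2.resize(im[y0:y1,x0:x1],None,fx=s,fy=s,interpolation=cv2.INTER_CUBIC)
    fo=np.array([(25,39.5,-4),(25,-39.5,-4),(-25,-39.5,-4),(-25,39.5,-4)])*1e-3
    for q,c in ((rimpts(r.x[5]),(0,0,255)),(fo,(255,0,0))):
        for u in proj(load(n),pts(r.x,q)): cv2.circle(im,tuple(int(v) for v in (u-[x0,y0])*s),3,c,-1)
    im=cv2.convertScaleAbs(im,alpha=1.4); cv2.imwrite(f'pics/ov_{n}.png',im)
E
python3 f1.py
```

```text
[ 0.57591423  0.25185785  0.14223497 -0.03942323  0.448269    4.84295113] 22.150706201917522
[[ 0.3  0.8]
 [ 0.6 -3.8]
 [ 1.6  0.1]
 [-0.3  0.7]
 [ 0.  -3.2]
 [-3.  -0.9]
 [-0.5  2.8]
 [ 0.2 -1.2]
 [-3.   0.1]
 [-0.4  1.6]
 [ 0.2 -0.6]
 [ 0.8  0.8]]
lean deg 25.683921507482506 rim [[0.56118987 0.25243863 0.17287572]] riv [[0.60622909 0.25066212 0.07915106]]
sd [0.00162779 0.00073087 0.00254945 0.00774211 0.04756874 0.49261401]
```

View pics/ov_top0.png

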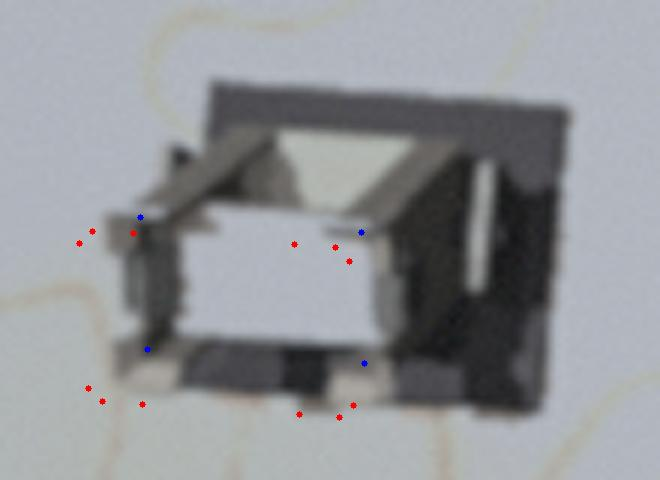

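View pics/ov_side0.png

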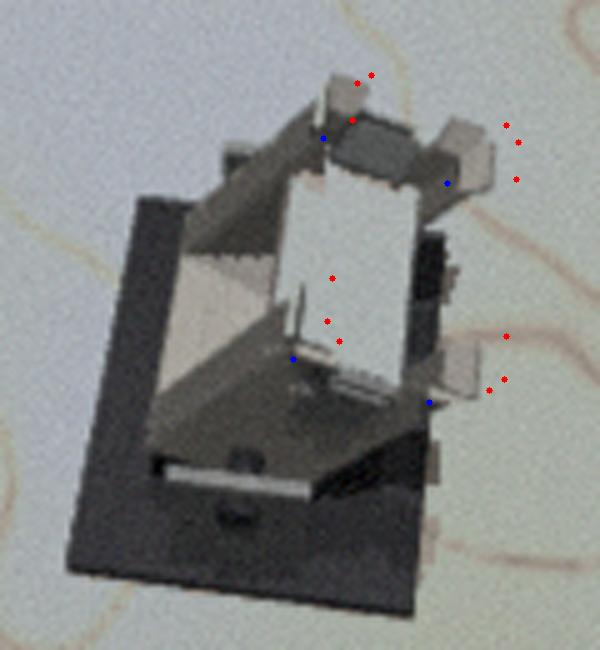

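```bash
cat > f2.py <<'E'
from fit import *
w=load('w_mag2');t=load('top0');s=load('side0')
a=np.array([(55,295),(58,468),(682,293),(676,458)])/7+[220,110]
b=np.array([(665,362),(657,510),(85,385),(85,522)])/7+[220,190]
OW=np.r_[a,b]; SW=[(-1,'e'),(-1,27.5),(1,'e'),(1,27.5),(1,-27.5),(1,'-e'),(-1,-27.5),(-1,'-e')]
OT=np.array([(118,385),(180,390),(330,402),(393,403)])/6+[100,170]; ST=[(-1,'e'),(-1,27.5),(-1,-27.5),(-1,'-e')]
OS=np.array([(493,131),(494,188),(480,340),(477,398)])/5+[220,280]; SS=[(-1,'-e'),(-1,-27.5),(-1,27.5),(-1,'e')]
def P(S,p):
    e=p[6]*1e1;r=26.5+p[5]
    return np.array([(i*r,{'e':e,'-e':-e}.get(j,j),34) for i,j in S])*1e-3
def res(p,full=False):
    o=p[7:]
    k=[(proj(d,pts(p,P(S,p))+o[3*i:3*i+3]*1e-3)-O) for i,(d,S,O) in enumerate(((w,SW,OW),(t,ST,OT),(s,SS,OS)))]
    if full:
        for x in k: print(x.round(1).tolist())
    return np.r_[tuple(x.ravel() for x in k)+((p[2]-(.065+.07*np.cos(p[4])))/.002,)+(o/2,)]
r=least_squares(res,np.r_[.59,.246,.125,-.04,.5,5,4.5,np.zeros(9)],x_scale=np.r_[.01,.01,.01,.05,.05,1,1,np.ones(9)],loss='soft_l1')
print(r.x.round(4),r.cost);res(r.x,1)
print('lean deg',np.degrees(r.x[4]),'rim',pts(r.x,[[0,0,.034]]),'riv',pts(r.x,[[0,0,-.07]]))
J=r.jac;print('sd',np.sqrt(np.diag(np.linalg.inv(J.T@J)))[:7])
np.save('p.npy',r.x)
for n,(x0,y0,x1,y1),sc in (('top0',(100,170,210,250),6),('side0',(220,280,340,410),5),('w_mag2',(180,100,340,280),4)):
    im=cv2.imread(f'pics/{n}.png')
    im=cv2.resize(im[y0:y1,x0:x1],None,fx=sc,fy=sc,interpolation=cv2.INTER_CUBIC)
    im=cv2.convertScaleAbs(im,alpha=1.4)
    fo=np.array([(25,39.5,-4),(25,-39.5,-4),(-25,-39.5,-4),(-25,39.5,-4)])*1e-3
    ch=np.array([(26.5,41.5,0),(26.5,-41.5,0),(-26.5,-41.5,0),(-26.5,41.5,0)])*1e-3
    lip=np.array([(14,36,0),(-14,36,0),(14,-36,0),(-14,-36,0)])*1e-3
    for q,c in ((P(SW,r.x),(0,0,255)),(fo,(255,0,0)),(lip,(0,255,0))):
        for u in proj(load(n),pts(r.x,q)): cv2.circle(im,tuple(int(v) for v in (u-[x0,y0])*sc),3,c,-1)
    cv2.imwrite(f'pics/ov_{n}.png',im)
E
python3 f2.py
```

```text
[ 0.5856  0.2463  0.1266 -0.0357  0.4597  7.6482  4.6062 -0.0377  0.182
 -1.4731 -0.1325 -0.2479  0.0423  0.1706  0.0647  0.1546] 4.719316625475691
[[-0.1, -0.0], [0.5, -0.2], [-0.2, -0.4], [-0.0, 0.1], [-0.1, 0.4], [0.5, 0.3], [-0.6, -0.9], [0.3, 0.8]]
[[1.3, 0.3], [-0.4, 0.0], [0.3, -0.4], [-1.6, -0.0]]
[[0.2, 1.5], [-0.6, -0.3], [0.2, -0.1], [0.1, -0.5]]
lean deg 26.34039095928128 rim [[0.57051594 0.24687053 0.15706334]] riv [[0.61663168 0.24522408 0.06386125]]
sd [0.00164778 0.00140396 0.0019247  0.00710299 0.03645    0.47073587
 0.06216935]
```

View pics/ov_top0.png

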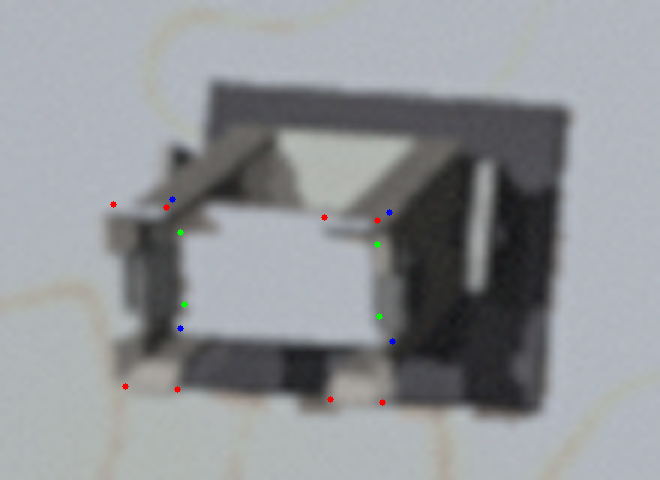

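View pics/ov_side0.png

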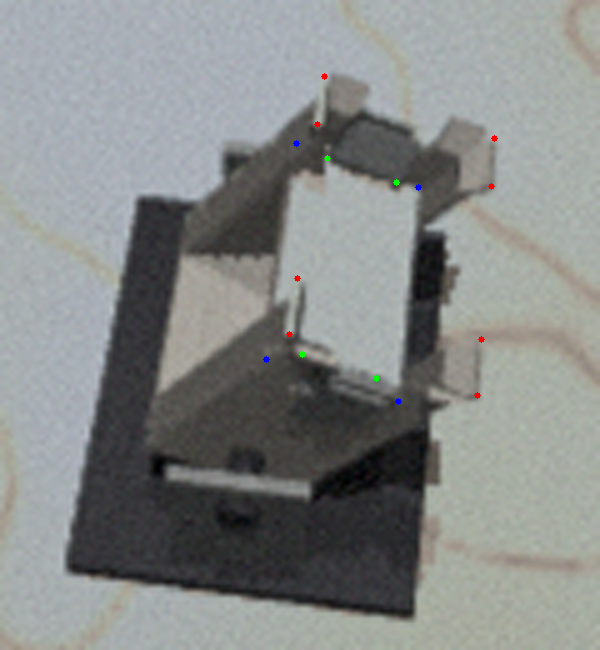

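View pics/ov_w_mag2.png

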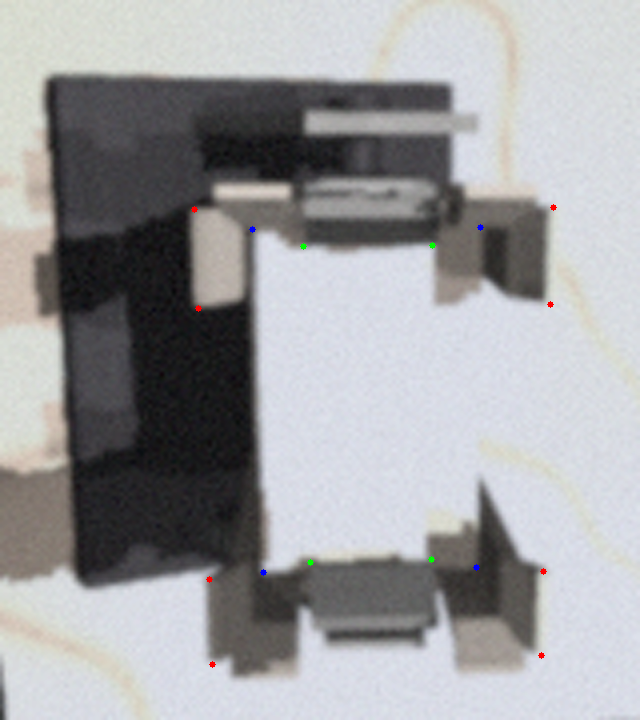

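```bash
cat > f3.py <<'E'
from f2 import *
im0=cv2.imread('pics/side0.png')[280:410,220:340]; tiles=[]
for deg in (24,27,30,33):
    g=lambda q:res(np.r_[q[:4],np.radians(deg),q[4:]])
    x0=np.delete(r.x,4); k=least_squares(g,x0,x_scale=np.delete(np.r_[.01,.01,.01,.05,.05,1,1,np.ones(9)],4),loss='soft_l1')
    p=np.r_[k.x[:4],np.radians(deg),k.x[4:]]; print(deg,k.cost,p[:7].round(4),pts(p,[[0,0,-.07],[0,0,.034]]).round(4).tolist())
    im=cv2.convertScaleAbs(cv2.resize(im0,None,fx=4,fy=4,interpolation=cv2.INTER_CUBIC),alpha=1.5)
    for x,y in ((28,27.5),(28,-27.5),(28,43),(-28,43)):
        u=(proj(load('side0'),pts(p,np.array([(x,y,-100),(x,y,24)])*1e-3))-[220,280])*4
        cv2.line(im,tuple(u[0].astype(int).tolist()),tuple(u[1].astype(int).tolist()),(0,0,255),1)
    tiles.append(im[100:420,100:480])
cv2.imwrite('pics/lean.png',np.vstack([np.hstack(tiles[:2]),np.hstack(tiles[2:])]))
E
python3 f3.py|tail -4
```

```text
24 5.294643828854019 [ 0.5847  0.2463  0.1267 -0.039   0.4189  7.6971  4.6099] [[0.6132, 0.2452, 0.0627], [0.5709, 0.2469, 0.1577]]
27 4.768810754739861 [ 0.5859  0.2463  0.1265 -0.0348  0.4712  7.654   4.6079] [[0.6176, 0.2452, 0.0641], [0.5704, 0.2468, 0.1568]]
30 6.319344156578601 [ 0.587   0.2462  0.1258 -0.0308  0.5236  7.7643  4.6302] [[0.622, 0.2451, 0.0652], [0.5701, 0.2467, 0.1553]]
33 9.88744239297706 [ 0.5882  0.2459  0.1252 -0.0282  0.576   7.995   4.6647] [[0.6263, 0.2448, 0.0664], [0.5697, 0.2464, 0.1537]]
```

View pics/lean.png

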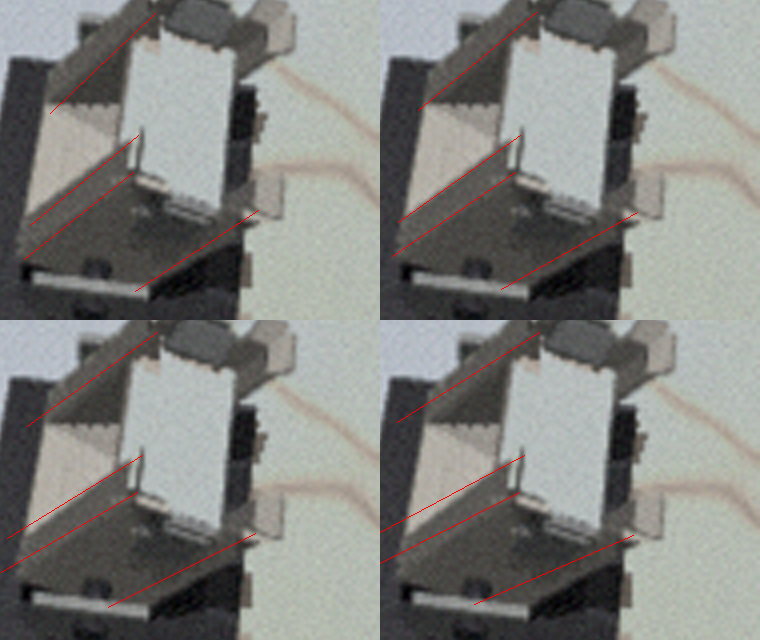

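```bash
python3 - <<'E'
from h import *
crop('w_deep',230,145,330,275,5,'wd')
E
```

```text
(no output)
```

View pics/wd.png

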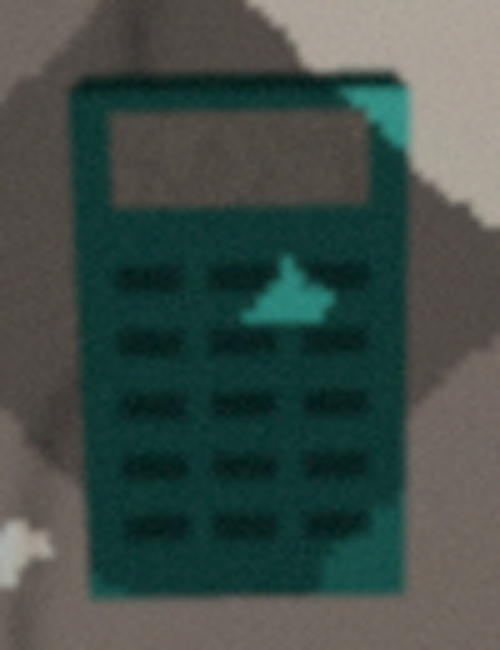

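```bash
python3 - <<'E'
from h import *
d=load('w_deep');t=load('top0');s=load('side0')
c=np.array([(70,90),(410,85),(405,595),(92,598)])/5+[230,145]
P=np.array([plane(d,u,.026) for u in c]);print(P.round(4),P.mean(0))
print([np.linalg.norm(P[i]-P[i-1]).round(4) for i in range(4)])
a=(P[0]+P[1]-P[2]-P[3]);b=P[1]-P[0]+P[2]-P[3];print('long',np.degrees(np.arctan2(a[1],a[0])),'wide',np.degrees(np.arctan2(b[1],b[0])))
tt=np.array([(582,581),(578,661),(712,668),(713,587)])/4+[230,130]
# wrist order: up=+y, right=+x : c0=-x+y, c1=+x+y,c2=+x-y,c3=-x-y
for i,j in ((0,1),(1,0),(2,3),(3,2)): print(tri([(d,c[i]),(t,tt[j])]).round(4))
E
```

```text
[[ 0.4208 -0.284   0.026 ]
 [ 0.4703 -0.2854  0.026 ]
 [ 0.4683 -0.3657  0.026 ]
 [ 0.4186 -0.364   0.026 ]] [ 0.4444939  -0.32475624  0.026     ]
[np.float64(0.0801), np.float64(0.0495), np.float64(0.0803), np.float64(0.0496)]
long 88.50605109477613 wide -1.7597875275519173
[ 0.4193 -0.2853  0.0139]
[ 0.4683 -0.2837  0.034 ]
[ 0.4664 -0.3606  0.0388]
[ 0.4177 -0.3648  0.0233]
```

```bash
cat >> h.py <<'E'
p=np.load('p.npy') if __import__('os').path.exists('p.npy') else None
def magax():
    Rm=R.from_euler('z',p[3]).as_matrix()@R.from_euler('y',-p[4]).as_matrix(); return Rm,p[:3]
def magpos(z,dx=0,dy=0):
    Rm,m=magax(); return m+Rm@np.array([dx,dy,z])
def magq(): Rm,m=magax(); return quat(-Rm[:,2],Rm[:,0])
def st(tag=''):
    s=monitor.sense(); print(tag,'t',round(s['clock'],2),'pos',s['position'].round(4),'F',s['contact_force'].round(1),'gap',round(s['finger_gap'],3)); return s
def maglocal(): 
    Rm,m=magax(); s=monitor.sense(); return (Rm.T@(s['position']-m)).round(4)
E
python3 - <<'E'
from h import *
yaw=np.radians(-1.6); q=quat([0,0,-1],[np.cos(yaw),np.sin(yaw),0])
env.reach([.4445,-.3248,.10],q); st('hover')
env.movel([.4445,-.3248,.004],velocity=.15); st('down')
env.close_gripper(80); st('grip'); 
env.movel([.4445,-.3248,.14],velocity=.25); st('lift')
snap('wrist','w_g1')
E
```

```text
hover t 6.07 pos [ 0.445  -0.3242  0.1003] F [ 0.1 -0.4  0.1] gap 1.002
down t 6.86 pos [ 0.445  -0.3251  0.0048] F [ 0.7 -0.1  0.1] gap 0.999
grip t 7.29 pos [ 0.445  -0.3253  0.0051] F [-0.8  0.4  7.2] gap 0.566
lift t 7.98 pos [ 0.444  -0.3243  0.1386] F [-0.6  0.2 -1.5] gap 0.563
```

View pics/w_g1.png

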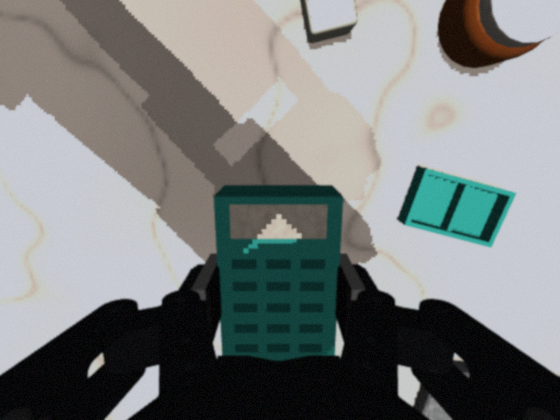

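```bash
python3 - <<'E'
from h import *
env.reach(magpos(.13),magq()); st('pre'); print(maglocal())
env.movel(magpos(.046),velocity=.12); st('near'); print(maglocal())
snap('wrist','w_n1');snap('side','s_n1');snap('top','t_n1')
crop('side0',0,0,1,1,1,'x');crop('s_n1',220,250,360,410,5,'s_n1c');crop('t_n1',90,160,220,260,6,'t_n1c')
E
```

```text
pre t 10.14 pos [0.5283 0.2477 0.2429] F [ 1.   0.9 -0.8] gap 0.564
[ 0.0002 -0.0007  0.1296]
near t 10.99 pos [0.5654 0.2472 0.1686] F [ 0.3 -0.4 -0.6] gap 0.566
[0.0005 0.0001 0.0466]
```

View pics/w_n1.png

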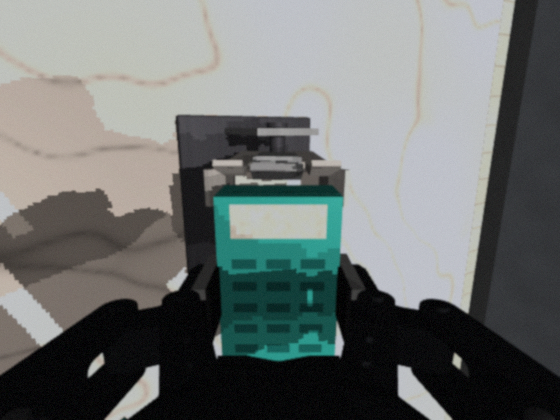

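View pics/s_n1c.png

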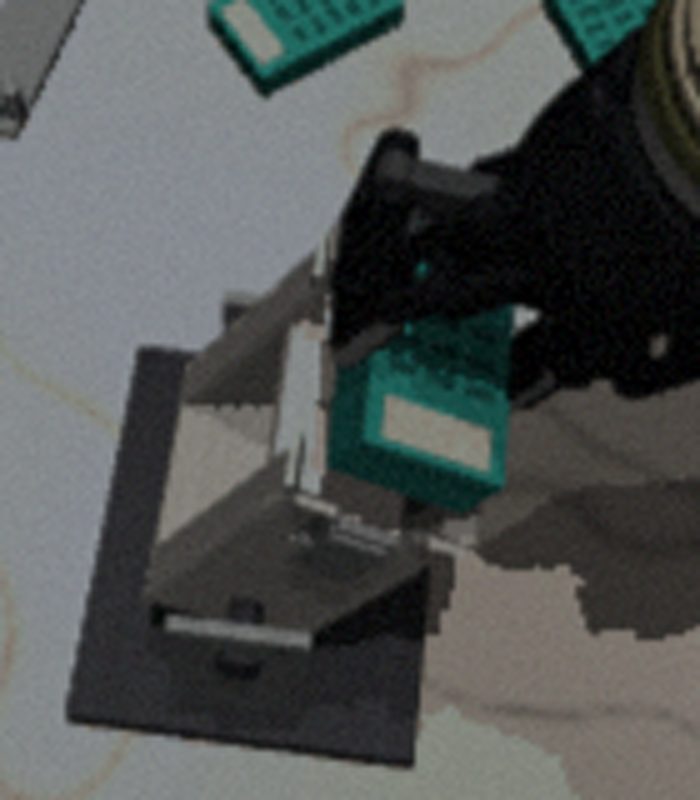

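View pics/t_n1c.png

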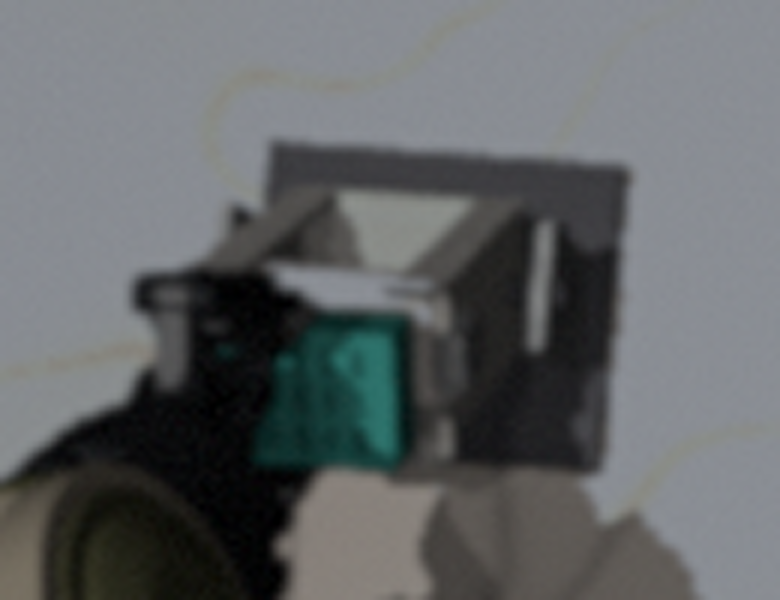

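```bash
python3 - <<'E'
from h import *
crop('w_n1',190,140,360,220,4.5,'wn1c')
import f2
E
```

```text
[ 0.5856  0.2463  0.1266 -0.0357  0.4597  7.6482  4.6062 -0.0377  0.182
 -1.4731 -0.1325 -0.2479  0.0423  0.1706  0.0647  0.1546] 4.719316625475691
[[-0.1, -0.0], [0.5, -0.2], [-0.2, -0.4], [-0.0, 0.1], [-0.1, 0.4], [0.5, 0.3], [-0.6, -0.9], [0.3, 0.8]]
[[1.3, 0.3], [-0.4, 0.0], [0.3, -0.4], [-1.6, -0.0]]
[[0.2, 1.5], [-0.6, -0.3], [0.2, -0.1], [0.1, -0.5]]
lean deg 26.34039095928128 rim [[0.57051594 0.24687053 0.15706334]] riv [[0.61663168 0.24522408 0.06386125]]
sd [0.00164778 0.00140396 0.0019247  0.00710299 0.03645    0.47073587
 0.06216935]
```

View pics/wn1c.png

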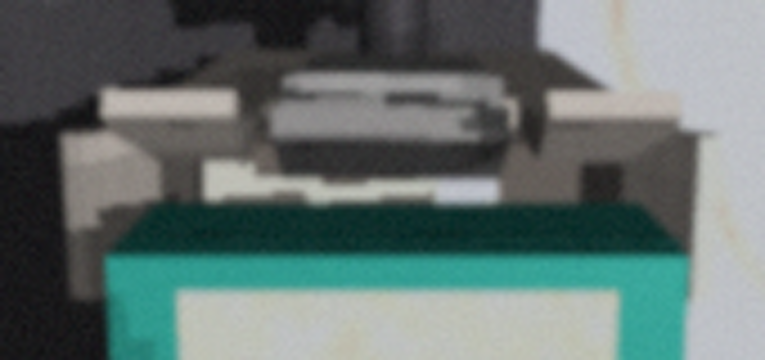

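```bash
python3 - <<'E'
from fit import *
d=load('w_n1');p=np.load('p.npy')
print(maglocal:=None)
print(proj(d,pts(p,np.array([(-34.15,46.06,34),(34.15,46.06,34),(-25,40,68),(25,40,68),(-25,40,42),(25,40,42),(-14,36,0),(14,36,0)])*1e-3)))
E
```

```text
None
[[205.0640533  170.14615109]
 [347.82687004 169.97599088]
 [210.71601029 197.7050969 ]
 [341.7047569  197.53584042]
 [222.01300263 185.60966858]
 [330.84544422 185.4738224 ]
 [252.8760959  179.62785332]
 [300.47910589 179.5694635 ]]
```

```bash
python3 - <<'E'
from h import *
env.movel(magpos(.040,-.001),velocity=.05); st(); print(maglocal())
g=env.movel(magpos(.010,-.001),velocity=.05,guard=30); s=st('in'+str(g)); print(maglocal(), magax()[0].T@s['contact_force'])
snap('wrist','w_i1'); snap('side','s_i1')
E
```

```text
t 11.42 pos [0.5668 0.247  0.1616] F [-0.  -0.4 -1.4] gap 0.567
[-0.0013 -0.      0.0397]
inFalse t 12.17 pos [0.5802 0.2465 0.1349] F [ 0.9  1.2 -1.4] gap 0.563
[-0.0011 -0.      0.0098] [ 0.11168939  1.21854836 -1.65643308]
```

View pics/w_i1.png

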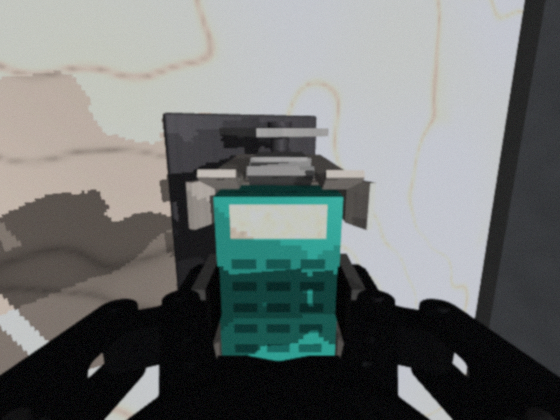

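```bash
python3 - <<'E'
from h import *
A=magax()[0].T
for z in (-.004,-.016,-.026):
    g=env.movel(magpos(z,-.001),velocity=.06,guard=60); s=st(str(g)); print(maglocal(), (A@s['contact_force']).round(1))
snap('wrist','w_i2'); snap('side','s_i2')
crop('w_i2',170,130,390,360,3,'wi2')
E
```

```text
False t 12.65 pos [0.5867 0.2463 0.1222] F [ 1.1  0.8 -0.7] gap 0.563
[-0.001  -0.     -0.0044] [ 0.7  0.8 -1.1]
False t 13.0 pos [0.5919 0.246  0.1114] F [0.6 1.3 0.5] gap 0.566
[-0.001  -0.0001 -0.0164] [0.7 1.3 0.2]
False t 13.32 pos [0.5962 0.2459 0.1025] F [-1.8 -0.   3.6] gap 0.568
[-0.0012 -0.0001 -0.0262] [-0.1 -0.1  4. ]
```

View pics/wi2.png

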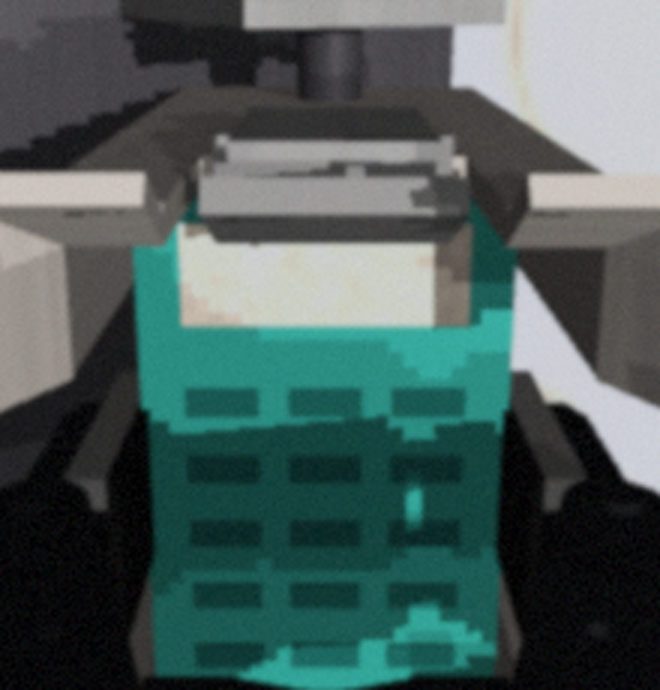

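```bash
python3 - <<'E'
from h import *
env.release(); st('rel')
env.movel(magpos(.11,-.001),velocity=.25); st()
snap('wrist','w_r1'); crop('w_r1',180,80,380,280,3,'wr1')
E
```

```text
rel t 13.88 pos [0.5962 0.2459 0.1028] F [-0.7 -0.6 -0.1] gap 0.998
 t 14.57 pos [0.5358 0.2479 0.2234] F [-0.1 -0.2  0.2] gap 0.998
```

View pics/wr1.png

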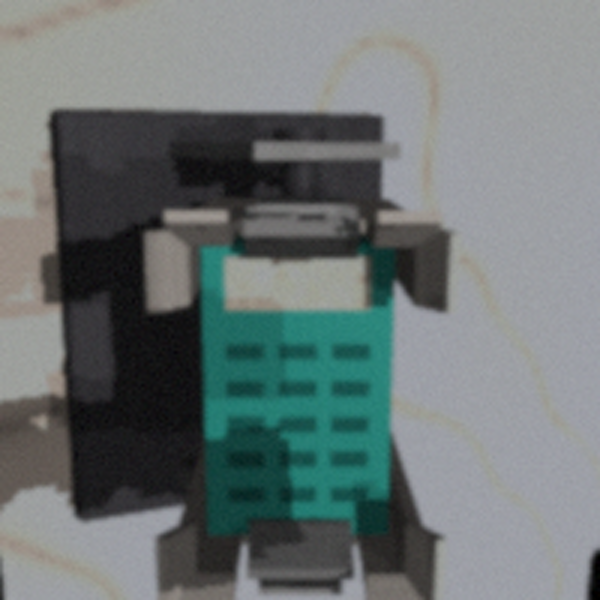

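```bash
python3 - <<'E'
from h import *
a=np.radians(27.3); q=quat([0,0,-1],[np.cos(a),np.sin(a),0])
print(kinematics.ik([.468,-.0085,.12],q),kinematics.ik([.468,-.0085,.12],quat([0,0,-1],[-np.cos(a),-np.sin(a),0])))
env.reach([.468,-.0085,.12],q); st(); snap('wrist','w_B'); crop('w_B',200,130,360,290,4,'wB')
E
```

```text
[-2.69253875e-01  3.16286077e-01  1.81116037e+00 -4.44089210e-16
  1.01414620e+00 -7.45728761e-01] [-2.69253875e-01  3.16286077e-01  1.81116037e+00 -4.44089210e-16
  1.01414620e+00  2.39586389e+00]
 t 15.72 pos [ 0.4682 -0.0082  0.1197] F [ 0.  -0.3 -0.6] gap 0.999
```

View pics/wB.png

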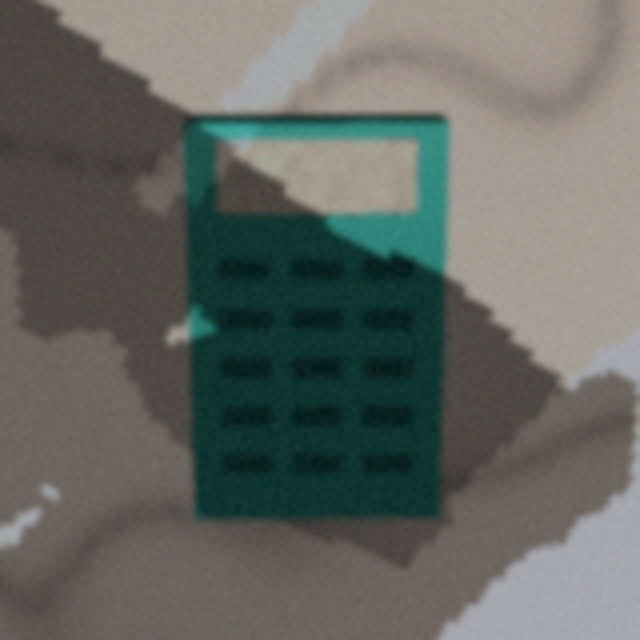

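```bash
cat >> h.py <<'E'
def thin(name,c):
    d=load(name);P=np.array([plane(d,u,.018) for u in c])
    ctr=P.mean(0); b=P[1]-P[0]+P[2]-P[3]; a=P[0]+P[1]-P[2]-P[3]
    wa=np.arctan2(b[1],b[0]); la=np.arctan2(a[1],a[0])-np.pi/2
    print(ctr.round(4),[np.linalg.norm(P[i]-P[i-1]).round(4) for i in range(4)],np.degrees([wa,la]).round(2))
    return ctr,(wa+2*la)/3 if abs(wa-la)<.2 else wa
E
python3 - <<'E'
from h import *
c,a=thin('w_B',np.array([(185,120),(448,119),(440,517),(197,518)])/4+[200,130])
t=load('top0')
q=quat([0,0,-1],[np.cos(a),np.sin(a),0])
env.reach([c[0],c[1],.07],q)
env.movel([c[0],c[1],.005],velocity=.12); st('down')
env.close_gripper(80); st('grip')
env.movel([c[0],c[1],.16],velocity=.25); st('lift')
env.reach(magpos(.13,-.001),magq()); st('pre'); print(maglocal())
env.movel(magpos(.046,-.001),velocity=.12); st('near'); print(maglocal())
snap('wrist','w_n2'); crop('w_n2',190,140,360,220,4.5,'wn2c')
E
```

```text
[ 0.4688 -0.0061  0.018 ] [np.float64(0.0803), np.float64(0.0492), np.float64(0.0802), np.float64(0.0494)] [27.46 27.57]
down t 16.77 pos [ 0.4695 -0.0063  0.006 ] F [ 0.2 -0.5  0.1] gap 1.001
grip t 17.23 pos [ 0.4692 -0.0062  0.0061] F [-3.7  0.1 12.4] gap 0.559
lift t 17.99 pos [ 0.4682 -0.0059  0.1588] F [-0.3  0.9 -1.2] gap 0.556
pre t 19.08 pos [0.5269 0.2477 0.2414] F [ 0.1 -0.  -0.4] gap 0.558
[-0.0017 -0.0007  0.1289]
near t 19.93 pos [0.5645 0.2471 0.1681] F [ 0.4 -0.   0.3] gap 0.555
[-0.0005 -0.      0.0466]
```

View pics/w_n2.png

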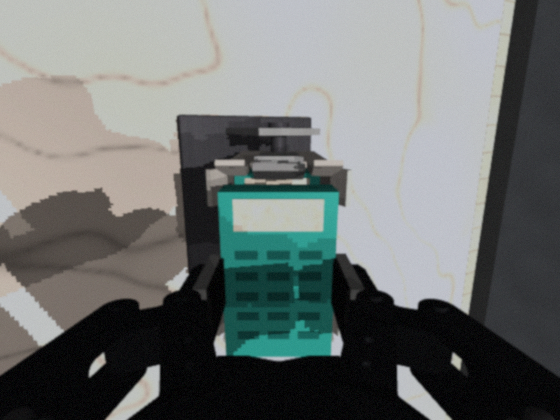

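View pics/wn2c.png

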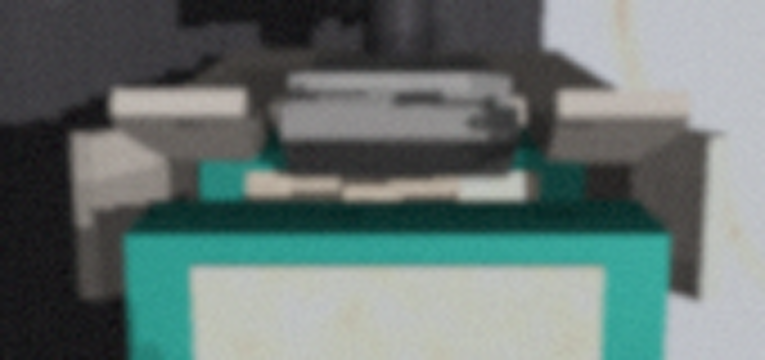

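```bash
python3 - <<'E'
from h import *
A=magax()[0].T
for z,v in ((.020,.06),(.004,.06),(-.008,.06),(-.0165,.06)):
    g=env.movel(magpos(z,-.001),velocity=v,guard=60); s=st(str(g)); print(maglocal(), (A@s['contact_force']).round(1))
snap('wrist','w_j2'); crop('w_j2',170,130,390,360,3,'wj2')
E
```

```text
False t 20.57 pos [0.5758 0.2466 0.1438] F [ 0.2 -0.2 -0.1] gap 0.558
[-0.0012 -0.0001  0.0197] [ 0.2 -0.2 -0.1]
False t 20.98 pos [0.5834 0.2465 0.1302] F [1.4 1.3 1.3] gap 0.558
[-0.0004  0.0001  0.0042] [1.8 1.4 0.6]
False t 21.33 pos [0.5884 0.2462 0.1192] F [2.2 0.1 2.5] gap 0.558
[-0.0007 -0.     -0.0078] [3.  0.2 1.3]
False t 21.62 pos [0.5918 0.246  0.1115] F [-1.9 -0.3  3.9] gap 0.554
[-0.0011 -0.0001 -0.0163] [-0.  -0.4  4.3]
```

View pics/wj2.png

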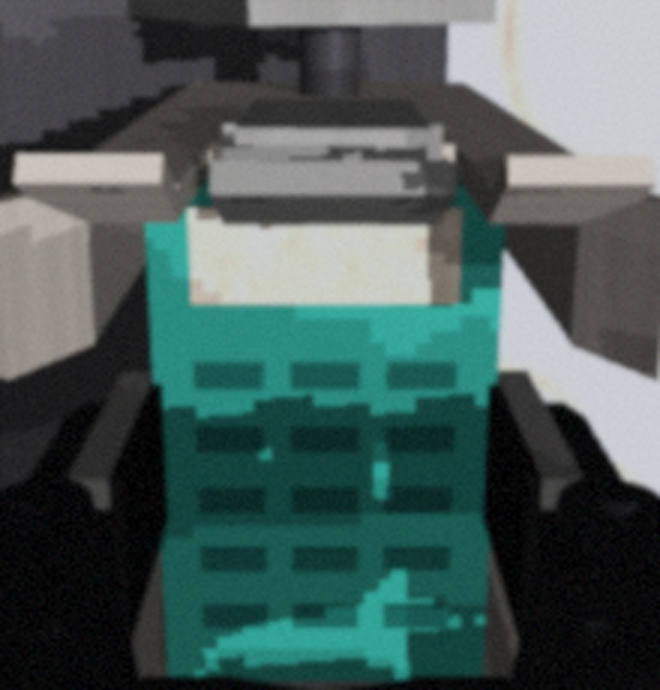

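```bash
python3 - <<'E'
from h import *
A=magax()[0].T
env.movel(magpos(-.018,-.001),velocity=.04); s=st(); print(maglocal(), (A@s['contact_force']).round(1))
env.release(); st('rel')
env.movel(magpos(.11,-.001),velocity=.25); st()
snap('wrist','w_r2'); crop('w_r2',180,80,380,280,3,'wr2')
E
```

```text
t 21.93 pos [0.5925 0.246  0.11  ] F [-1.6 -0.8  4.4] gap 0.558
[-0.0011 -0.0001 -0.0179] [ 0.6 -0.9  4.7]
rel t 22.39 pos [0.5926 0.2461 0.1098] F [-0.6 -0.3  1.3] gap 0.999
 t 23.05 pos [0.5358 0.2479 0.2234] F [ 0.6 -1.2 -0.3] gap 1.004
```

View pics/wr2.png

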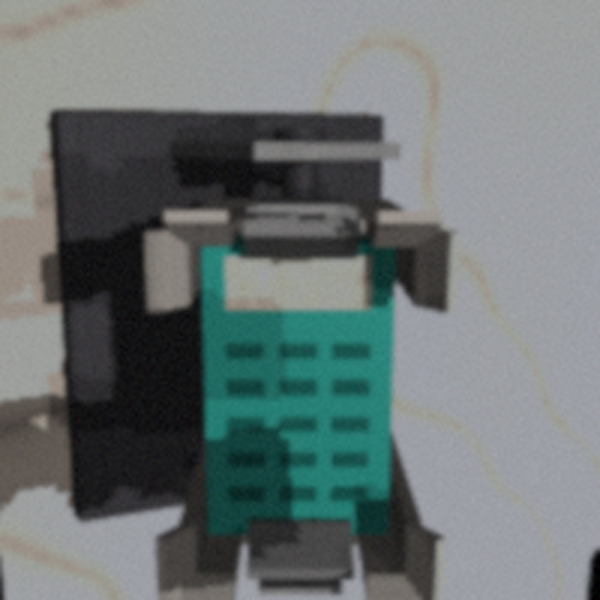

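Second is seated identically, under both lips. Now the third.

```bash
python3 - <<'E'
from h import *
a=np.radians(-51.7); q=quat([0,0,-1],[np.cos(a),np.sin(a),0])
print(kinematics.ik([.6218,-.01,.12],q))
env.reach([.6218,-.010,.12],q); st(); snap('wrist','w_A'); crop('w_A',200,130,360,290,4,'wA')
E
```

```text
[-2.04202029e-01  6.22011606e-01  1.32607636e+00 -4.44089210e-16
  1.19350468e+00  6.98133194e-01]
 t 24.23 pos [ 0.6217 -0.0088  0.1203] F [-0.5  0.5  0.6] gap 1.003
```

View pics/wA.png

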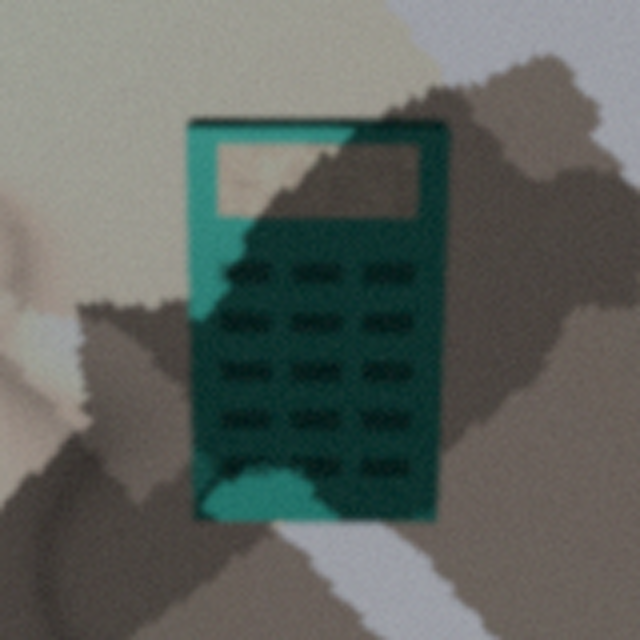

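```bash
python3 - <<'E'
from h import *
c,a=thin('w_A',np.array([(189,124),(450,124),(437,520),(196,520)])/4+[200,130])
q=quat([0,0,-1],[np.cos(a),np.sin(a),0])
env.reach([c[0],c[1],.07],q)
env.movel([c[0],c[1],.005],velocity=.12); st('down')
env.close_gripper(80); st('grip')
env.movel([c[0],c[1],.16],velocity=.25); st('lift')
env.reach(magpos(.13,-.001),magq()); st('pre'); print(maglocal())
env.movel(magpos(.046,-.001),velocity=.12); st('near'); print(maglocal())
snap('wrist','w_n3'); crop('w_n3',190,140,360,220,4.5,'wn3c')
E
```

```text
[ 0.6238 -0.009   0.018 ] [np.float64(0.0801), np.float64(0.049), np.float64(0.0801), np.float64(0.0492)] [-51.63 -51.97]
down t 25.28 pos [ 0.6245 -0.0092  0.0062] F [ 0.2 -0.4  0.2] gap 1.003
grip t 25.72 pos [ 0.6245 -0.0092  0.0062] F [-0.3  0.1  6.6] gap 0.558
lift t 26.48 pos [ 0.623  -0.0089  0.1583] F [ 0.4  0.4 -0.6] gap 0.556
pre t 27.6 pos [0.5276 0.2476 0.2419] F [-0.6  0.   0. ] gap 0.559
[-0.0008 -0.0008  0.1291]
near t 28.45 pos [0.5645 0.2471 0.1681] F [ 0.3 -0.4  0.3] gap 0.559
[-0.0005  0.      0.0465]
```

View pics/wn3c.png

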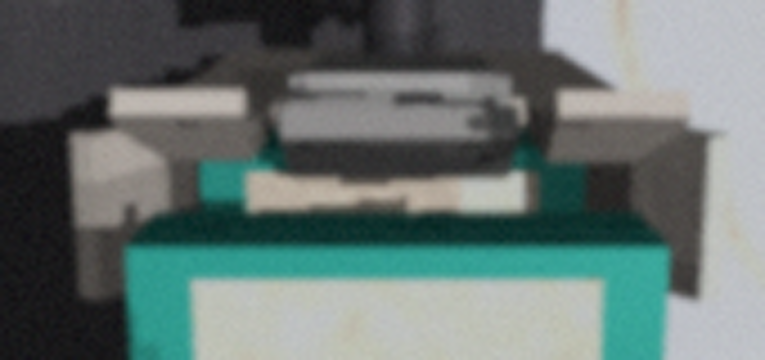

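```bash
python3 - <<'E'
from h import *
A=magax()[0].T
for z,v in ((.040,.06),(.020,.06),(.004,.06),(-.008,.06),(-.018,.06)):
    g=env.movel(magpos(z,-.001,.001),velocity=v,guard=60); s=st(str(g)); print(maglocal(), (A@s['contact_force']).round(1))
snap('wrist','w_j3'); crop('w_j3',170,130,390,360,3,'wj3')
E
```

```text
False t 28.75 pos [0.5669 0.248  0.1619] F [ 0.2  0.8 -0.9] gap 0.56
[-0.0011  0.001   0.0399] [-0.3  0.8 -0.9]
False t 29.23 pos [0.5758 0.2476 0.1436] F [-0.6  0.8 -0.4] gap 0.555
[-0.0012  0.0009  0.0196] [-0.7  0.8 -0.1]
False t 29.65 pos [0.5836 0.2476 0.1303] F [1.4 0.5 2.1] gap 0.559
[-0.0001  0.0012  0.0043] [2.2 0.5 1.3]
False t 30.0 pos [0.5887 0.2474 0.1194] F [1.1 2.  3.2] gap 0.563
[-0.0004  0.0011 -0.0078] [2.4 2.1 2.5]
False t 30.32 pos [0.5928 0.2471 0.1104] F [-1.7  0.8  5.6] gap 0.553
[-0.0008  0.001  -0.0177] [0.9 0.8 5.8]
```

View pics/wj3.png

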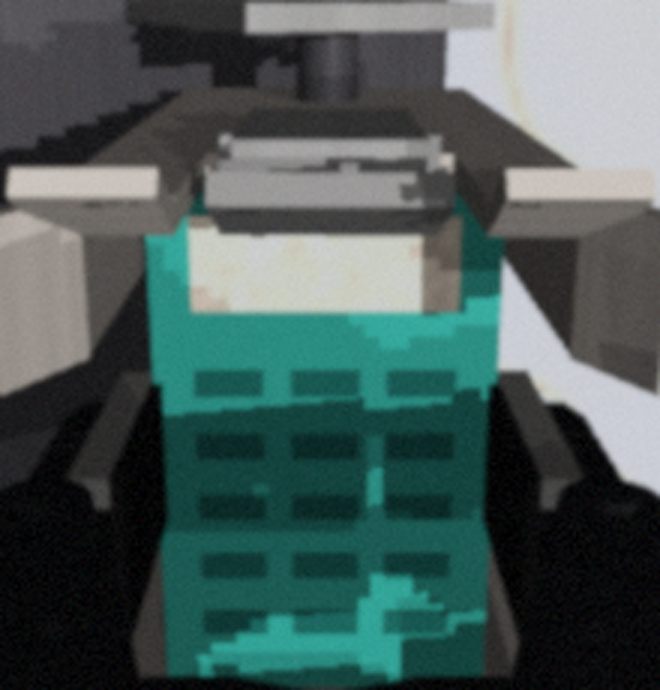

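```bash
python3 - <<'E'
from h import *
env.movel(magpos(-.0195,-.001,.001),velocity=.04); st()
env.release(); st('rel')
env.movel(magpos(.11,-.001),velocity=.25); st()
snap('wrist','w_r3'); crop('w_r3',180,80,380,280,3,'wr3')
env.reach([.40,.0,.30],quat([0,0,-1],[1,0,0])); env.hold(1); st()
snap('side','s_f');snap('top','t_f');crop('s_f',190,140,390,410,2.2,'sfc');crop('t_f',90,130,430,310,2.3,'tfc')
E
```

```text
t 30.62 pos [0.5934 0.2471 0.1093] F [-1.4  1.1  4.8] gap 0.556
rel t 31.08 pos [0.5933 0.247  0.1084] F [0.2 0.6 0.2] gap 1.003
 t 31.75 pos [0.5358 0.2479 0.2234] F [ 0.2  0.5 -0.5] gap 1.001
 t 33.92 pos [ 0.4 -0.   0.3] F [-0.6 -0.1  0.3] gap 0.998
```

View pics/wr3.png

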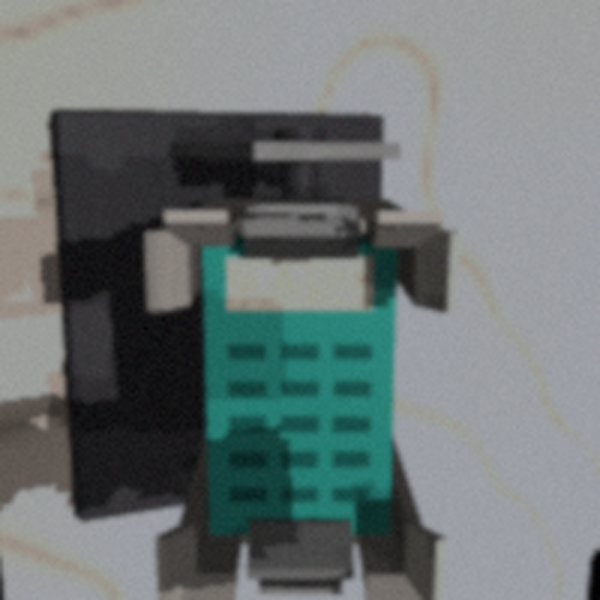

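View pics/sfc.png

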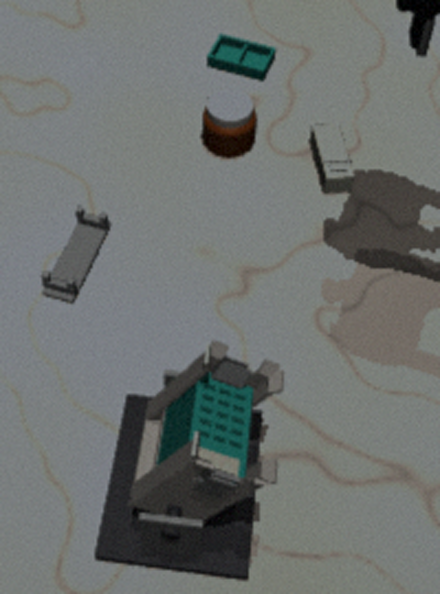

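View pics/tfc.png

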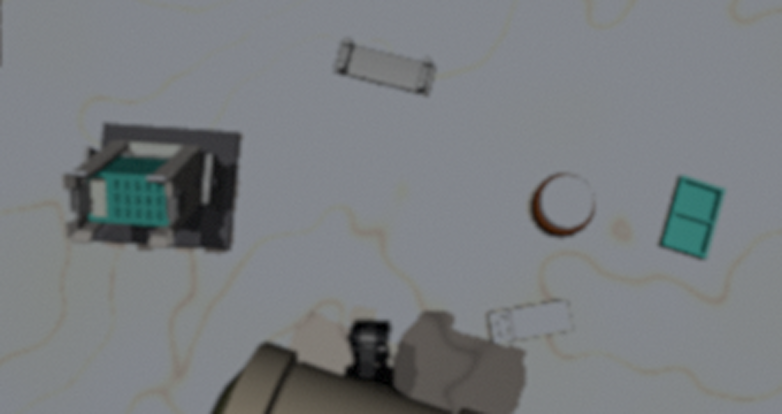

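All three are under both lips, the stack shows through the slot, and the bystanders look unmoved. I'm handing in.

```bash
python3 - <<'E'
from h import *
job.hand_in(); st()
E
```

```text
the job is handed in; nothing more can be done
the job is handed in; nothing more can be done
```

All three cassettes are loaded in the magazine: the deep one first, then the two thin ones. Each went in past the lips and stayed down when released, and I handed the job in at about 34 s on the robot clock.

- **Seating:** after each release, the wrist picture showed both lips over the cassette's top face, at the same image position each time. The last side and top views, taken 1 s after the arm had moved clear, showed the stack through the slot. I had no direct reading of the follower, so I could not check it against 0.058.
- **Forces:** my readings between moves stayed at or below about 13 N. Peaks while the lips were being spread were not recorded, but the 60 N guard on the pushes never tripped.
- **Bystanders:** the open cassette, jar, slide mailer and forceps rest looked to be where they started. I compared the pictures by eye and did not remeasure them.
- **Measurements that disagreed:** the first top and side triangulation put the thin cassettes' tops at about 13 to 14 mm, not the stated 18 mm, so I used 18 mm. The deep cassette averaged 26 mm as stated, though single corners came out between 14 and 39 mm. My first magazine fit put the mouth about 15 mm too high. I refitted it to a lean of about 26 degrees and then corrected the insertion by about 1 mm from wrist pictures.

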